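# Ready the wafer bench: square the disc, sleeve the shaft, dock the lamp posts

## Robot

A 6-joint arm with a two-finger parallel gripper is mounted at the origin on the work surface. World frame = base frame: x ahead of the robot, y to its left, z up, the work surface at z = 0. Lengths are in m, angles in rad, forces in N, time in s.
With the tool pointing down it reaches from about 0.4 to 0.825 m from the base axis. Payload 7 kg.
Tool frame: the origin (TCP) lies between the finger pads; the fingertips stand 8 mm ahead of it and the grasp point (between the pads) lies 11 mm behind it; z points along the fingers, y is the direction in which the jaws open and shut (so a half turn about z gives the same grasp; the last joint's range is limited). The gripper opens to 85 mm and grips with 20 to 120 N. Pads are 22 mm wide; open, the fingers measure 114 mm over their backs; the gripper's body (76 mm by 85 mm) begins 54 mm behind the grasp point. The pads swing forward as they close: fully open they stand 13 mm farther back than shut.
Start: joints at [-0.861, 0.359, 0.012, 0, -1.224, -0.288], TCP at [0.276, -0.616, 0.239] pointing down, gripper open.
Joint ranges: [-3.07, 3.07], [-1.43, 2.12], [-1.02, 1.25], [-3.03, 1.67], [-3.05, -0], [-3.03, 3.03]. Speed limits (rad/s): [2.39, 2.39, 3.01, 3.14, 3.14, 3.14].

## Interface

Orientations are given as a 3x3 rotation matrix whose columns are the frame's x, y, z axes.
In Python, from bench import * gives the robot as it stands. Calls block until the motion is done:
- goto(position, orientation): joint-space move of the TCP to a pose.
- move_straight(position, speed=0.15, attitude=None): straight line of the TCP; attitude=None keeps the orientation; speed is the mean speed in m/s.
- move_joints(angles): joint-space move.
- grip(opening, f_grip=None): opening from 0.0 (shut) to 1.0 (fully open); f_grip is the grip in N (None keeps the last); returns when the fingers have stopped.
- sleep(seconds).
- ik(position, orientation): joint angles nearest the present ones, or None.
- read_camera(name): name is "side" or "top"; returns a dict with "pixels" (420x560x3 uint8, red, green, blue), "vertical_fov" (degrees; the focal length in pixels is half the picture's height over the tangent of half this angle, whatever the lens; pixels are square), "cx", "cy" (the principal point, pixels), "camera_from_world" (4x4, takes a point from world to camera coordinates). Camera axes: x right, y up, looking along -z (the intrinsics and any distortion apply to the point x, -y, -z); pixel columns grow to the right and rows downward; lengths in m; the calibration is good to about 2 mm. A picture is of the moment at which its call begins. There is no depth.
A pose or a line that the arm cannot do raises Unreachable and nothing moves.
- sign_off(): hands the job in, once; it reports no verdict.
Readings, each from a call of its own:
- current_time_s(): time.
- current_qpos(): joint angles.
- current_qd(): joint speeds.
- current_tau(): joint torques, N m.
- current_tcp_pos(): TCP position.
- current_orientation(): TCP orientation.
- current_ft_force(): force on the tool from outside, world axes, zero at the start.
- current_ft_torque(): the same for the moment, N m.
- current_finger_gap(): opening from 0.0 (shut) to 1.0 (fully open).
Only numpy, scipy, OpenCV 4.12 (cv2) and the standard library are available. Lean on these libraries where they do the work, as an engineer would, in place of code of your own. Each camera call takes 0.05 s, during which the arm holds its last target.

## Task

Get the wafer bench ready for a measurement: turn the flat-edged disc on its black stage and bring its flat flush against the alignment bar, slide the loose spacer sleeve all the way down over the stage's upright shaft, and stand every tall lamp post upright with its whole foot on a dark pad of the raised white dock, one post to a pad, moving them gently because they are top-heavy and must not tip over. Only when all of that is in place, swing the shutter lever fully over to its other side. Leave everything else on the bench where it is.

Things in the scene. Friction and masses are not known exactly. Their poses are not given: they have to be found in the camera images.
- stage: Fixed black plate on the bench, 170 (its x) x 235 (its y: -85 to +150) x 12 mm; origin on the bench under the plate's middle in x. An aluminium alignment bar (polished, as is the plate), 130 mm long along y (-65 to +65), 14 mm thick, standing 20 mm above the plate, runs along its +x edge, inner face at x = +66 mm. A steel shaft stands at x = -10, y = +115 mm.
- bar_face (a point): Middle of the alignment bar's inner face, at the height of the plate's top (12 mm); axes as the stage's, so the face looks to -x.
- shaft_foot (a point): Foot of the upright steel shaft, on the plate's top (12 mm above the bench). The shaft is 20 mm in diameter and rises 76 mm above the plate, the last 5 mm tapering to 14 mm.
- disc: Loose steel disc, glass middle, on the stage: 100 mm wide, 10 thick, about 0.23 kg, one flat edge (65 mm chord, 38 mm from the centre, towards its own +x). Origin: centre of circle, underside. Underside bevelled over 3 mm to half width. Too wide to grip; slides and turns under fingertips pressed on top (10 to 20 N) or pushing its edge. Flush: origin 38 mm from the bar's face, its x along the stage's x.
- sleeve: Loose plain aluminium sleeve (short tube) standing on end, outside diameter 46 mm, bore 26 mm, 50 mm high, about 0.12 kg; origin at the centre of its lower end. It goes over the shaft and down to the plate.
- dock: Fixed raised white block, 110 (its x) x 290 (its y) mm, 30 mm high, origin under its centre. Three round dark pads, 76 mm in diameter and flush with its top, lie in a row along its y, 90 mm apart.
- pad0 (a point): Centre of the first pad, on the dock's top (30 mm above the bench), dock y = -90 mm.
- pad1 (a point): Centre of the middle pad, dock y = 0.
- pad2 (a point): Centre of the third pad, dock y = +90 mm.
- shutter (a joint): Shutter lever: angle in rad, about 0 to 0.15 at the start (leaning one way), 1.0 fully over to the other side; light friction, it stays where it is left.
- shutter_tip (a point): Centre of the lever's black ball knob (26 mm diameter), 80 mm from its pivot; it moves with the lever. The ball is about 92 mm above the bench at both ends of the swing, 102 mm upright.
- shutter_base: Fixed grey block of the shutter lever, 70 (its x) x 50 x 25 mm, origin under its centre; the lever's pivot is 22 mm above the bench over the origin, its axis along the block's y. The lever leans towards the block's -x at 0 and swings to +x, 0.5 rad either side of upright.
- post0: Tall top-heavy lamp post: black round foot 52 mm in diameter and 10 mm high, steel rod 16 mm in diameter, aluminium lamp head 40 mm in diameter from 150 to 200 mm height; about 0.3 kg, centre of mass 134 mm up. Origin at the centre of the foot's underside, z up the post. Two or three posts are present; an absent one reads None.
- post1: Tall top-heavy lamp post: black round foot 52 mm in diameter and 10 mm high, steel rod 16 mm in diameter, aluminium lamp head 40 mm in diameter from 150 to 200 mm height; about 0.3 kg, centre of mass 134 mm up. Origin at the centre of the foot's underside, z up the post. Two or three posts are present; an absent one reads None.
- post2: Tall top-heavy lamp post: black round foot 52 mm in diameter and 10 mm high, steel rod 16 mm in diameter, aluminium lamp head 40 mm in diameter from 150 to 200 mm height; about 0.3 kg, centre of mass 134 mm up. Origin at the centre of the foot's underside, z up the post. Two or three posts are present; an absent one reads None.
- amber: Bystander: amber bottle, 56 mm diameter, 120 mm high; leave alone. Origin under its centre.
- jar: Bystander: white jar, 60 mm diameter, 75 mm high; leave alone. Origin under its centre.
- meter: Bystander: grey hand meter, 85 x 150 x 30 mm, lying flat; leave alone. Origin under its centre.
- driver: Bystander: screwdriver lying on the bench; leave alone.
- puck: Bystander: black plastic puck, 64 mm diameter, 22 mm high; leave alone. Origin under its centre.

How it is judged:
By the outcome, as a careful person would: the job done as asked, in the order asked, and still so for the second after the job is handed in, with the robot touching nothing.
Of post0, post1, post2 only 2 to 3 are there at a start; the rules pass over those that are not, and their reading is None.
At some moment in a run one of disc, sleeve may be knocked a few centimetres aside while the robot is not near it.
It also fails if it takes over 210 s, if anything falls off the work surface, if the arm or the gripper's body presses on something with over 40 N, if the wrist force passes 120 N, or if a joint passes its speed limit or range.

## Working session

There is one attempt and no reset: what is moved stays moved. The work goes in short steps, each a Python script; the robot and the scene stay as the last script left them, time stands still between calls to the robot, and variables do not carry over. Pictures are saved under pics/ and viewed, and the job is handed in when it is done.

```bash
ls; mkdir -p pics; python3 - <<'E'
from bench import *
import cv2
for n in ("side","top"):
    c=read_camera(n); cv2.imwrite(f"pics/{n}0.png",c["pixels"][:,:,::-1])
    print({k:v for k,v in c.items() if k!="pixels"})
print(current_time_s())
E
```

```text
pics
{'vertical_fov': 53.60997410700861, 'cx': 281.7082439544354, 'cy': 203.5717072595545, 'camera_from_world': array([[-0.87288943, -0.48726189, -0.02529617,  0.45529004],
       [ 0.25356726, -0.49731788,  0.82968582, -0.18578757],
       [-0.41685452,  0.7178097 ,  0.55765719, -0.84546637],
       [ 0.        ,  0.        ,  0.        ,  1.        ]])}
{'vertical_fov': 49.219648742130516, 'cx': 275.40342661484726, 'cy': 215.50981865571222, 'camera_from_world': array([[-9.64838632e-03, -9.99953146e-01,  7.84000546e-04,
        -1.94366093e-02],
       [ 9.94296136e-01, -9.51051472e-03,  1.06229676e-01,
        -5.16081057e-01],
       [-1.06217242e-01,  1.80447366e-03,  9.94341310e-01,
        -1.04401406e+00],
       [ 0.00000000e+00,  0.00000000e+00,  0.00000000e+00,
         1.00000000e+00]])}
0.1
```

View pics/top0.png

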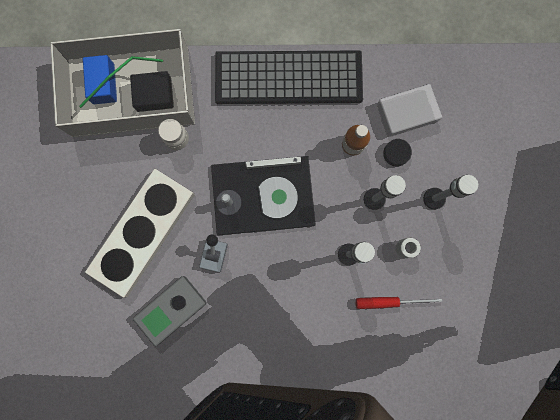

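View pics/side0.png

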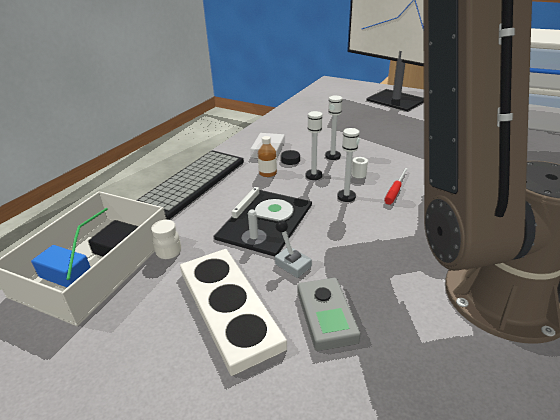

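```bash
cat > h.py <<'E'
from bench import *
import numpy as np, cv2
def f_of(c): return 210/np.tan(np.radians(c["vertical_fov"])/2)
def ray(c,u,v):
    f=f_of(c); M=np.array(c["camera_from_world"]); R=M[:3,:3]; t=M[:3,3]
    d=R.T@np.array([(u-c["cx"])/f,-(v-c["cy"])/f,-1.0]); o=-R.T@t
    return o,d
def onz(c,u,v,z):
    o,d=ray(c,u,v); return o+d*(z-o[2])/d[2]
def proj(c,p):
    f=f_of(c); q=np.array(c["camera_from_world"])@np.append(p,1.0)
    return np.array([c["cx"]+f*q[0]/-q[2], c["cy"]-f*q[1]/-q[2]])
def two(c1,p1,c2,p2):
    o1,d1=ray(c1,*p1);o2,d2=ray(c2,*p2)
    s=np.linalg.lstsq(np.array([d1,-d2]).T,o2-o1,rcond=None)[0]
    a=o1+d1*s[0];b=o2+d2*s[1]; return (a+b)/2,np.linalg.norm(a-b)
def down(yaw):  # tool z down, y axis (jaws) at angle yaw in world xy
    y=np.array([np.cos(yaw),np.sin(yaw),0]);z=np.array([0,0,-1.]);x=np.cross(y,z)
    return np.array([x,y,z]).T
def snap(name,fn,crop=None,k=3):
    c=read_camera(name); im=c["pixels"][:,:,::-1].copy()
    if crop:
        u0,v0,u1,v1=crop; im=cv2.resize(im[v0:v1,u0:u1],None,fx=k,fy=k,interpolation=cv2.INTER_CUBIC)
    cv2.imwrite(fn,im); return c
E
python3 - <<'E'
from h import *
c=snap("top","pics/t1.png",(200,140,330,240),6)
c=snap("top","pics/t2.png",(320,110,490,290),4)
c=snap("top","pics/t3.png",(70,150,250,350),3)
s=snap("side","pics/s1.png",(210,80,430,290),3)
import pickle; pickle.dump((c,s),open("c0.pkl","wb"))
E
```

```text
(no output)
```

View pics/t1.png

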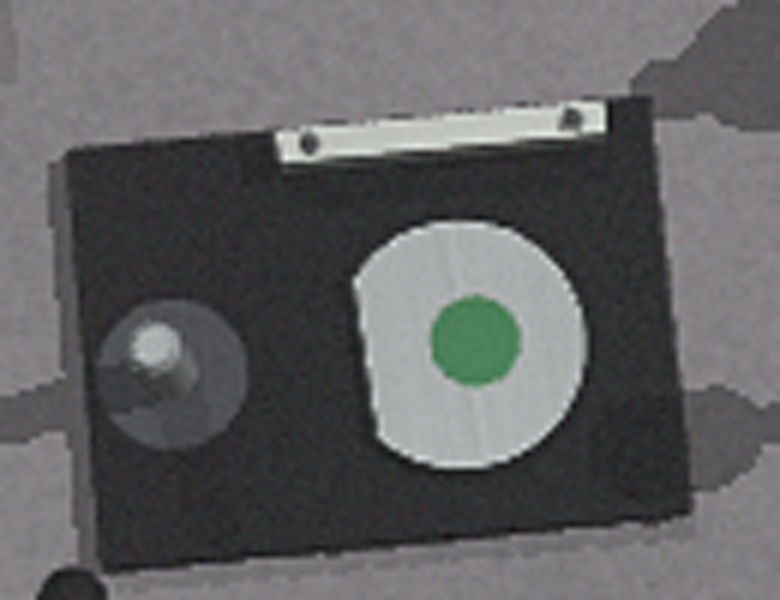

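View pics/t2.png

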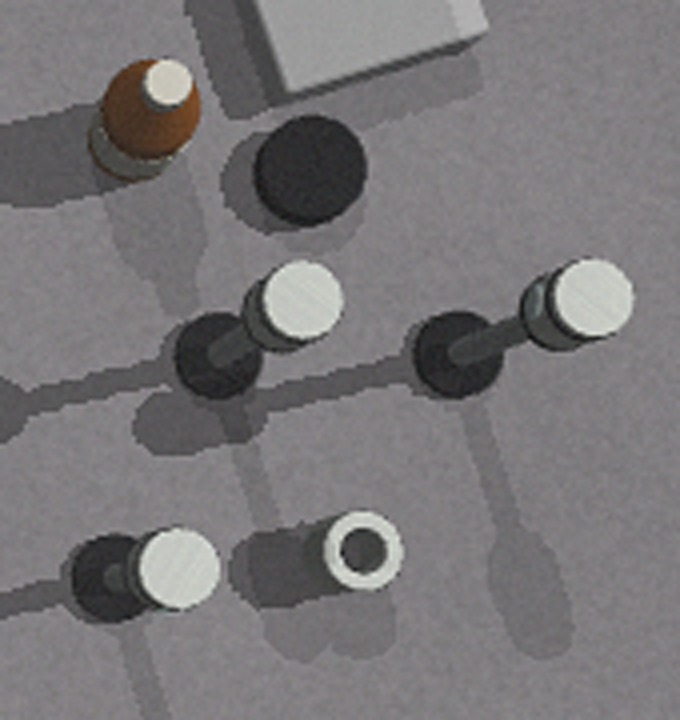

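View pics/t3.png

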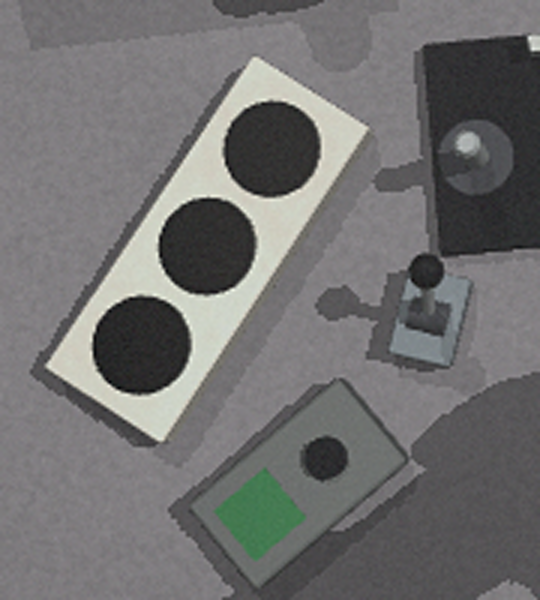

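View pics/s1.png

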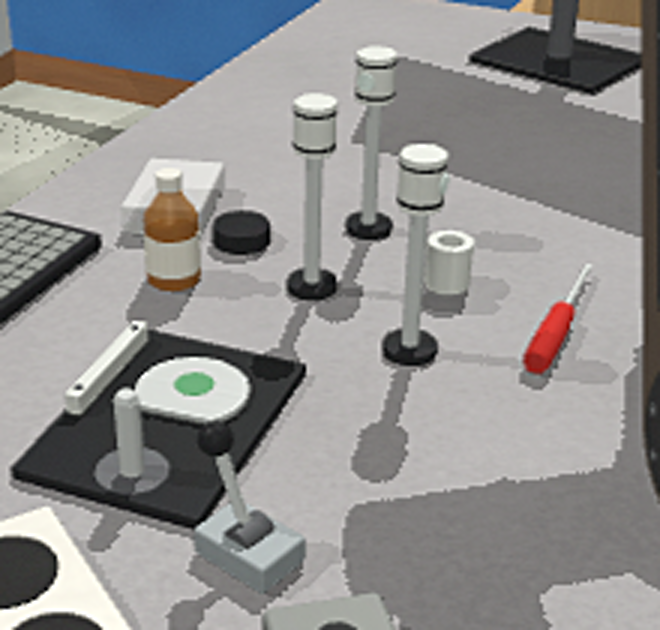

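```bash
cat > meas.py <<'E'
from h import *
from scipy.optimize import least_squares
def circ(P):
    P=np.asarray(P)[:,:2]
    r=least_squares(lambda p:np.hypot(P[:,0]-p[0],P[:,1]-p[1])-p[2],[*P.mean(0),.04],loss="soft_l1",f_scale=.001)
    return r.x
def cnts(mask,roi,amin=30):
    m=np.zeros_like(mask);u0,v0,u1,v1=roi;m[v0:v1,u0:u1]=mask[v0:v1,u0:u1]
    cs,_=cv2.findContours(m,cv2.RETR_EXTERNAL,cv2.CHAIN_APPROX_NONE)
    return sorted([c.reshape(-1,2) for c in cs if cv2.contourArea(c)>amin],key=lambda c:-cv2.contourArea(c))
def W(c,P,z): return np.array([onz(c,u,v,z)[:2] for u,v in P])
def gray(c): return c["pixels"].astype(int)
def disc_meas(c,roi):
    I=gray(c);mn=I.min(2);sat=I.max(2)-mn
    m=((I[:,:,1]>100)).astype(np.uint8)
    k=cnts(m,roi,200)[0]
    P=W(c,k,.022); x=circ(P)
    for _ in range(3):
        d=np.hypot(P[:,0]-x[0],P[:,1]-x[1]); x=circ(P[d>x[2]-.002])
    d=np.hypot(P[:,0]-x[0],P[:,1]-x[1])
    fl=P[d<x[2]-.0045]
    vx,vy,px,py=cv2.fitLine(fl.astype(np.float32)*1000,cv2.DIST_HUBER,0,.01,.01).ravel()
    n=np.array([-vy,vx]); n*=np.sign(n@(np.array([px,py])/1000-x[:2])); dist=n@(np.array([px,py])/1000-x[:2])
    return x,np.arctan2(n[1],n[0]),dist
E
python3 - <<'E'
from meas import *
import pickle
c,s=pickle.load(open("c0.pkl","rb"))
I=gray(c)
print("disc",disc_meas(c,(255,173,302,222)))
# bar
m=(I.min(2)>120).astype(np.uint8)
k=cnts(m,(240,150,305,170))[0]; P=W(c,k,.032)
r=cv2.minAreaRect((P*1000).astype(np.float32)); print("bar",r)
# plate
m=(I.max(2)<75).astype(np.uint8); print([len(k) for k in cnts(m,(205,150,322,240),200)])
k=cnts(m,(205,150,322,240),500)[0];h=cv2.convexHull(k).reshape(-1,2);P=W(c,h,.012)
print("plate",cv2.minAreaRect((P*1000).astype(np.float32)))
# dock
m=(I.min(2)>150).astype(np.uint8);k=cnts(m,(80,160,200,300),500)[0];P=W(c,k,.03)
print("dock",cv2.minAreaRect((P*1000).astype(np.float32)))
m=(I.max(2)<70).astype(np.uint8)
for k in cnts(m,(90,178,180,285),300): print("pad",circ(W(c,k,.03)))
# posts
for roi in ((360,185,392,212),(420,185,450,212),(335,240,366,268)):
    for k in cnts((I.max(2)<65).astype(np.uint8),roi,50)[:1]:
        hh=cv2.convexHull(k).reshape(-1,2); print("foot",circ(W(c,hh,.008)))
for roi in ((380,172,410,200),(445,172,482,200),(350,240,378,266)):
    k=cnts((I.min(2)>160).astype(np.uint8),roi,50)[0];print("head",circ(W(c,k,.2)),k.mean(0))
k=cnts((I.min(2)>140).astype(np.uint8),(395,232,425,262),50)[0];print("sleeve",circ(W(c,k,.05)))
k=cnts((I.min(2)>140).astype(np.uint8),(215,190,242,215),3)[0];print("shaft",circ(W(c,k,.088)),k.mean(0))
k=cnts((I.max(2)<50).astype(np.uint8),(203,232,222,248),30)[0];print("knob",circ(W(c,k,.092)),k.mean(0))
m=((I[:,:,2]-I[:,:,0]>8)&(I[:,:,0]>80)).astype(np.uint8)
k=cnts(m,(190,230,235,280),100)[0];print("sh",cv2.minAreaRect((W(c,k,.025)*1000).astype(np.float32)))
E
```

```text
disc (array([ 0.56075888, -0.02704459,  0.0482611 ]), np.float32(1.7025629), np.float64(0.03655580226994143))
bar ((651.92626953125, -17.66706085205078), (151.25161743164062, 38.47090148925781), 89.45857238769531)
[341]
plate ((566.3883056640625, 5.800559997558594), (171.48538208007812, 236.1610565185547), 4.873658657073975)
dock ((481.0428466796875, 292.4883117675781), (108.2253189086914, 287.8661193847656), 57.07267761230469)
pad [0.40543235 0.34273721 0.03611413]
pad [0.4810964  0.29381539 0.03604255]
pad [0.55682467 0.24501496 0.03596567]
foot [ 0.55826629 -0.26766483  0.03161681]
foot [ 0.55589882 -0.40554896  0.02756814]
foot [ 0.42510297 -0.1983963   0.02759792]
head [ 0.55695053 -0.26177087  0.01820841] [395.53846154 184.46153846]
head [ 0.55658737 -0.40528878  0.01824702] [468.34615385 183.98076923]
head [ 0.42528714 -0.19660417  0.01832182] [364.66037736 251.69811321]
sleeve [ 0.43825732 -0.33055571  0.02141326]
shaft [0.55188115 0.08543958 0.00683728] [225.61111111 196.88888889]
knob [0.45645865 0.1153935  0.01135492] [211.56666667 240.        ]
sh ((425.177001953125, 121.65068817138672), (47.955841064453125, 67.6083984375), 76.01513671875)
```

```bash
python3 - <<'E'
from meas import *
import pickle
c,s=pickle.load(open("c0.pkl","rb"))
I=gray(c)
for th in (140,170,190):
    m=(I.min(2)>th).astype(np.uint8)
    k=cnts(m,(243,153,304,170))[0]; P=W(c,k,.032)
    r=cv2.minAreaRect((P*1000).astype(np.float32)); print("bar",r,k.min(0),k.max(0))
# stage hypotheses
a=np.radians(4.87);R=np.array([[np.cos(a),-np.sin(a)],[np.sin(a),np.cos(a)]])
o=np.array([.5664,.0058])-R@[0,.0325]
print(o)
def st(x,y,z): return np.append(o+R@[x,y],z)
for n,p in dict(bar_in0=st(.066,-.065,.032),bar_in1=st(.066,.065,.032),bar_out0=st(.08,-.065,.032),bar_out1=st(.08,.065,.032),shafttop=st(-.01,.115,.088),shaftfoot=st(-.01,.115,.012)).items():
    print(n,proj(c,p),(proj(c,p)-[200,140])*6,(proj(s,p)-[210,80])*3)
for nm,p in dict(A=(.557,-.262,.2),B=(.5565,-.4053,.2),C=(.4253,-.1966,.2),sl=(.438,-.3306,.05),Af=(.557,-.262,.0),Bf=(.5565,-.4053,.0),Cf=(.4253,-.1966,.0)).items(): print(nm,(proj(s,p)-[210,80])*3,(proj(c,p)-[320,110])*4)
E
```

```text
bar ((643.7929077148438, -20.318008422851562), (13.143219947814941, 128.10585021972656), 4.908342361450195) [246 157] [300 166]
bar ((643.015380859375, -13.8895263671875), (12.54660415649414, 115.16230010986328), 4.915642738342285) [246 157] [295 166]
bar ((643.6337890625, -20.69552993774414), (11.73800277709961, 96.83768463134766), 4.744431018829346) [253 158] [294 165]
[ 0.56915909 -0.02658267]
bar_in0 [300.92897744 162.4983959 ] [605.57386465 134.99037543] [147.4243443  321.31979412]
bar_in1 [245.9703268  167.61556607] [275.82196078 165.69339642] [ 78.18542972 395.94319046]
bar_out0 [300.33337534 156.69785544] [602.00025203 100.18713267] [134.0154342  318.36708711]
bar_out1 [245.44920805 161.8004701 ] [272.69524828 130.80282057] [ 63.86926963 392.37142279]
shafttop [224.88142896 198.00767628] [149.28857376 348.04605767] [125.77438968 392.47127816]
shaftfoot [228.35816265 202.61573267] [170.14897588 375.69439604] [131.92615594 469.76935485]
A [314.18558201  98.81061626] [302.66196893 297.42722999]
B [375.80097286  50.44151438] [592.93560432 295.70122886]
C [422.2286176  150.60366013] [178.24584286 566.35620219]
sl [449.68986763 238.54150997] [362.15849485 549.04586734]
Af [310.44072109 286.24219731] [215.72063809 355.18472666]
Bf [367.31498974 227.7546128 ] [453.71536633 353.75892726]
Cf [407.80255989 349.47316264] [112.88782945 575.77539396]
```

```bash
python3 - <<'E'
from h import *
print(current_orientation().round(3).tolist(), current_finger_gap(), current_ft_force(), current_ft_torque())
for y in np.arange(-4.8,4.8,.3):
    q=ik([.5608,-.027,.1],down(y)); print(round(y,2), None if q is None else np.round(q,2))
E
```

```text
[[-0.912, -0.409, -0.0], [-0.409, 0.912, 0.0], [0.0, 0.001, -1.0]] 0.9978972084029567 [0.72045069 0.21740923 0.13646476] [-0.00349369  0.01353275 -0.02454503]
-4.8 [ 0.3   0.3  -0.42  0.   -0.85 -1.96]
-4.5 [ 0.3   0.3  -0.42  0.   -0.85 -1.66]
-4.2 [ 0.3   0.3  -0.42  0.   -0.85 -1.36]
-3.9 [ 0.3   0.3  -0.42  0.   -0.85 -1.06]
-3.6 [ 0.3   0.3  -0.42  0.   -0.85 -0.76]
-3.3 [ 0.3   0.3  -0.42  0.   -0.85 -0.46]
-3.0 [ 0.3   0.3  -0.42  0.   -0.85 -0.16]
-2.7 [ 0.3   0.3  -0.42  0.   -0.85  0.14]
-2.4 [ 0.3   0.3  -0.42  0.   -0.85  0.44]
-2.1 [ 0.3   0.3  -0.42  0.   -0.85  0.74]
-1.8 [ 0.3   0.3  -0.42  0.   -0.85  1.04]
-1.5 [ 0.3   0.3  -0.42  0.   -0.85  1.34]
-1.2 [ 0.3   0.3  -0.42  0.   -0.85  1.64]
-0.9 [ 0.3   0.3  -0.42  0.   -0.85  1.94]
-0.6 [ 0.3   0.3  -0.42  0.   -0.85  2.24]
-0.3 [ 0.3   0.3  -0.42  0.   -0.85  2.54]
-0.0 [ 0.3   0.3  -0.42  0.   -0.85  2.84]
0.3 None
0.6 [ 0.3   0.3  -0.42  0.   -0.85 -2.84]
0.9 [ 0.3   0.3  -0.42  0.   -0.85 -2.54]
1.2 [ 0.3   0.3  -0.42  0.   -0.85 -2.24]
1.5 [ 0.3   0.3  -0.42  0.   -0.85 -1.94]
1.8 [ 0.3   0.3  -0.42  0.   -0.85 -1.64]
2.1 [ 0.3   0.3  -0.42  0.   -0.85 -1.34]
2.4 [ 0.3   0.3  -0.42  0.   -0.85 -1.04]
2.7 [ 0.3   0.3  -0.42  0.   -0.85 -0.74]
3.0 [ 0.3   0.3  -0.42  0.   -0.85 -0.44]
3.3 [ 0.3   0.3  -0.42  0.   -0.85 -0.14]
3.6 [ 0.3   0.3  -0.42  0.   -0.85  0.16]
3.9 [ 0.3   0.3  -0.42  0.   -0.85  0.46]
4.2 [ 0.3   0.3  -0.42  0.   -0.85  0.76]
4.5 [ 0.3   0.3  -0.42  0.   -0.85  1.06]
```

```bash
python3 - <<'E'
from h import *
p=np.array(current_tcp_pos()); move_straight(p+[0,0,.08],.2)
goto([.5608,-.027,.32],down(-3.01))
print(current_time_s(),np.round(current_qpos(),2))
grip(.7,20)
move_straight([.5608,-.027,.06],.15)
print(current_finger_gap(),current_time_s(),current_ft_force(),current_tcp_pos())
z=.06
while z>.02:
    z-=.002 if z>.044 else .0007
    move_straight([.5608,-.027,z],.02)
    F=current_ft_force()
    if F[2]>8: break
print(z,F,current_ft_torque(),current_tcp_pos(),current_time_s())
E
```

```text
3.1833 [ 0.3   0.13 -0.11  0.   -1.33 -0.17]
0.6992299992673137 5.45 [-0.27823053  0.22184087 -0.73270925] [ 0.56129941 -0.02688827  0.06073458]
0.022300000000000007 [-2.83971517  0.80959364  9.10721167] [0.1969964  1.01012001 0.0056392 ] [ 0.56093783 -0.02697242  0.02303557] 15.2
```

```bash
python3 - <<'E'
from h import *
z=.0218
c0=np.array([.5608,-.027]);c1=np.array([.595,-.0245])
move_straight([*c0,z],.02); print(current_ft_force().round(1))
N=10
for i in range(1,N+1):
    t=i/N; y=-3.01-1.618*t; c=c0+(c1-c0)*t
    move_straight([*c,z],.01,attitude=down(y))
    F=current_ft_force(); print(i,F.round(1),current_ft_torque().round(2),round(z,4),round(current_time_s(),1))
    if F[2]<10: z-=.0003
    if F[2]>17: z+=.0004
E
```

```text
[-4.9  1.2 13.4]
1 [-3.  -0.4 12.5] [-0.09  1.37 -0.04] 0.0218 15.9
2 [-4.  -0.4 13.3] [-0.11  1.38 -0.12] 0.0218 16.4
3 [-3.5 -0.9 12.3] [-0.18  1.43 -0.05] 0.0218 16.9
4 [-3.3  0.7 12.4] [-0.19  1.44 -0.06] 0.0218 17.4
5 [-2.7 -0.3 12.8] [-0.2   1.42 -0.06] 0.0218 17.9
6 [-3.2 -0.9 12.7] [-0.16  1.45 -0.01] 0.0218 18.4
7 [-2.9 -0.5 11.4] [-0.22  1.42 -0.04] 0.0218 18.9
8 [-3.4 -0.4 12.2] [-0.17  1.44 -0.05] 0.0218 19.4
9 [-3.5 -1.3 11.9] [-0.19  1.38 -0.07] 0.0218 19.9
10 [-3.  -1.1 11.4] [-0.21  1.33 -0.05] 0.0218 20.4
```

```bash
python3 - <<'E'
from meas import *
p=np.array(current_tcp_pos()); move_straight([.595,-.0245,.1],.15)
move_straight([.45,-.05,.16],.25)
c=snap("top","pics/t4.png",(200,140,330,240),6)
import pickle;pickle.dump(c,open("c1.pkl","wb"))
print(disc_meas(c,(255,169,302,222)),current_time_s())
E
```

```text
(array([ 0.59463772, -0.02412612,  0.04820338]), np.float32(0.90651333), np.float64(0.003003638646069273)) 21.875
```

View pics/t4.png

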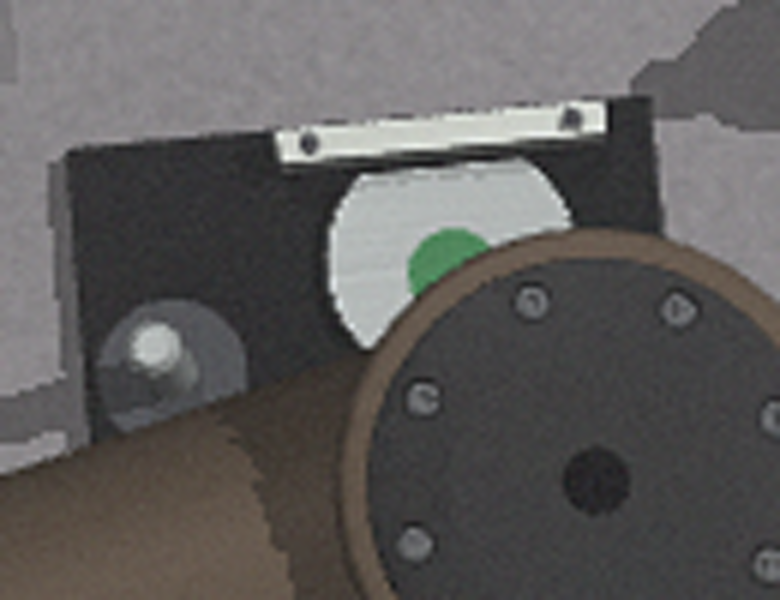

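```bash
cat > st.py <<'E'
from meas import *
a=np.radians(4.87);R2=np.array([[np.cos(a),-np.sin(a)],[np.sin(a),np.cos(a)]])
o=np.array([.5692,-.0266])
def st(x,y,z): return np.append(o+R2@[x,y],z)
E
python3 - <<'E'
from st import *
grip(.4)
move_straight(st(-.055,0,.06),.2,attitude=down(-4.627))
F0=current_ft_force()
z=.06
for z in (.03,.025,.022,.0195):
    move_straight(st(-.055,0,z),.05); F=current_ft_force()-F0
    print(z,F.round(1))
    if F[2]>3: break
if F[2]>3: z+=.002; move_straight(st(-.055,0,z),.05)
x=-.055
while x<-.018:
    x+=.003 if x<-.04 else .001
    move_straight(st(x,0,z),.03); F=current_ft_force()-F0
    f=-(F[:2]@R2[:,0])
    print(round(x,4),round(f,1),F.round(1))
    if f>10: break
print(current_tcp_pos(),current_time_s())
E
```

```text
0.03 [-0.3  0.1 -0.3]
0.025 [ 0.7 -1.3 -0.6]
0.022 [ 0.4 -0.1 -0.7]
0.0195 [-0.1 -0.8 -0.3]
-0.052 0.0 [-0.   0.1 -0. ]
-0.049 0.3 [-0.2 -0.9 -0.8]
-0.046 -0.1 [ 0.1 -0.8 -1.1]
-0.043 0.7 [-0.7  0.2 -0.6]
-0.04 0.1 [ 0.  -1.1 -0.7]
-0.039 -0.0 [ 0.1 -0.5 -0.4]
-0.038 0.6 [-0.5 -0.7 -1.1]
-0.037 0.3 [-0.3 -0.5 -1.1]
-0.036 -0.6 [ 0.7 -0.5  0. ]
-0.035 -0.5 [ 0.5 -0.4 -0.5]
-0.034 -0.0 [ 0.1 -1.2  0.1]
-0.033 -0.6 [ 0.6 -0.3  0.5]
-0.032 0.5 [-0.4 -0.7 -0.9]
-0.031 0.9 [-0.7 -1.5  0.1]
-0.03 0.8 [-0.8 -1.   0.7]
-0.029 1.2 [-1.2 -0.3 -0.8]
-0.028 3.1 [-3.  -0.8  0.8]
-0.027 5.6 [-5.7  0.7  3.1]
-0.026 8.9 [-9.1  1.9  6.3]
-0.025 11.7 [-12.    3.1   8.8]
[ 0.54124431 -0.02913447  0.0192457 ] 29.4917
```

```bash
python3 - <<'E'
from st import *
move_straight(st(-.05,0,.0195),.08)
move_straight(st(-.06,0,.12),.2)
grip(.85)
goto([.438,-.331,.26],down(-3.6))
c=snap("top","pics/t5.png",(200,140,330,240),6)
c2=snap("top","pics/t5b.png")
s=snap("side","pics/s5.png",(220,100,400,260),4)
import pickle;pickle.dump((c,s),open("c2.pkl","wb"))
print(disc_meas(c,(258,167,302,222)),current_time_s(),a)
E
```

```text
(array([ 0.5976065 , -0.02406654,  0.04800143]), np.float32(0.62406975), np.float64(0.02652796096350779)) 32.675 0.08499753457212385
```

View pics/t5.png

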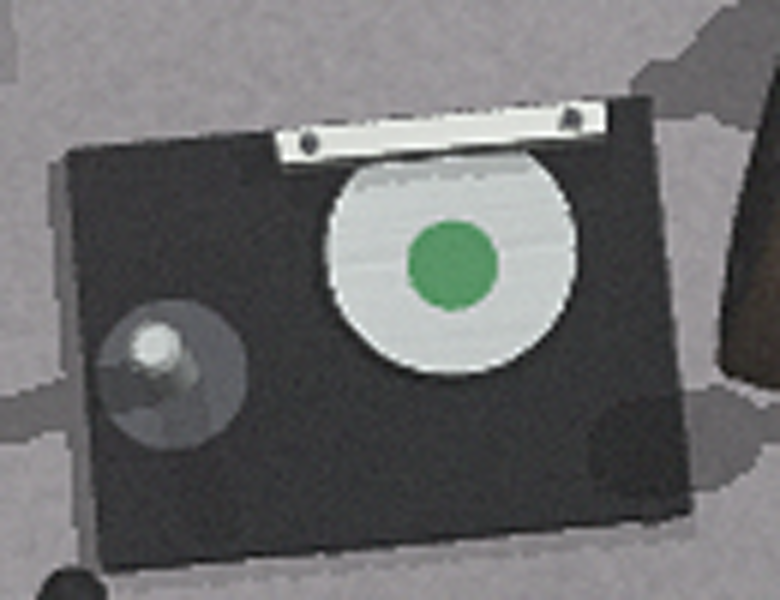

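View pics/s5.png

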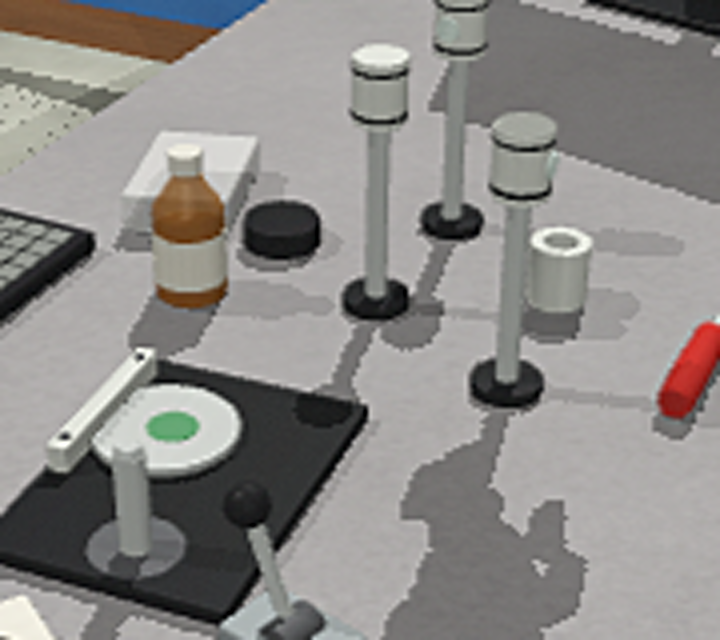

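View pics/t5b.png

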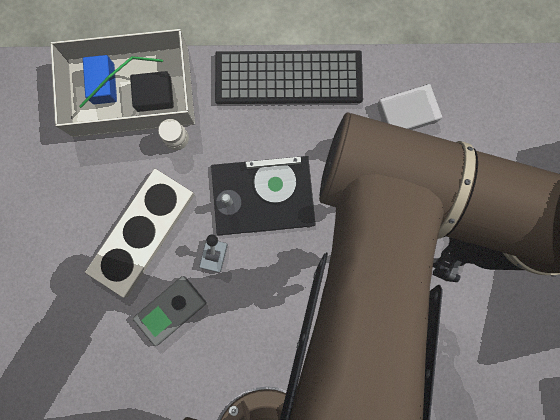

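```bash
python3 - <<'E'
from st import *
Y=-3.057
move_straight([.438,-.331,.12],.2,attitude=down(Y))
move_straight([.438,-.331,.024],.12)
print(current_ft_force().round(1))
grip(.3,40); print(current_finger_gap(),current_ft_force().round(1),current_ft_torque().round(2))
move_straight([.438,-.331,.16],.15)
move_straight([.438,-.27,.27],.2)   # lift over post C? 
print(current_time_s(),current_finger_gap())
E
```

```text
[-0.4 -1.1  1. ]
0.5310205638133327 [-1.   1.4  6.6] [0.38 0.39 0.05]
36.6667 0.5282641187680482
```

```bash
python3 - <<'E'
from st import *
p=[.5512,.0863]
move_straight([*p,.27],.25)
move_straight([*p,.118],.2)
s=snap("side","pics/s6.png",(220,120,360,260),5)
print(current_time_s(),current_tcp_pos(),current_ft_force().round(1))
E
```

```text
39.2667 [0.55212801 0.08651817 0.11941121] [ 0.1  0.  -1.1]
```

View pics/s6.png

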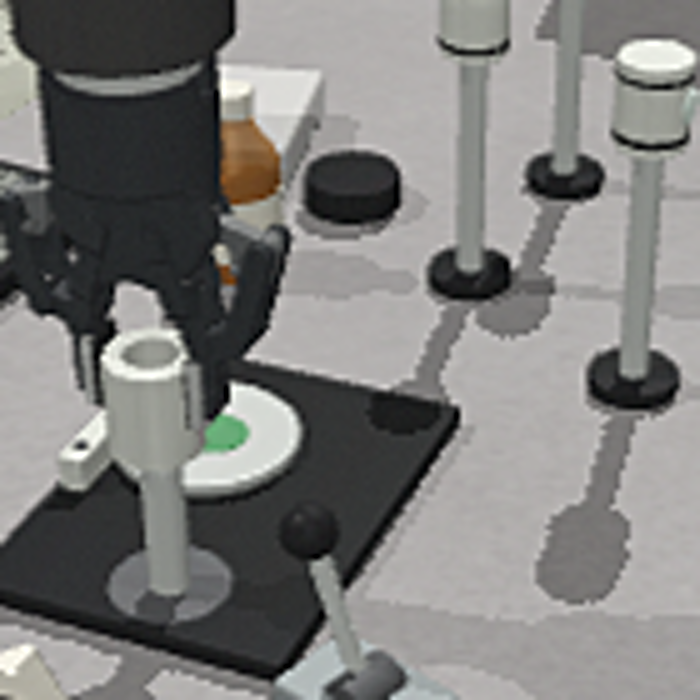

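```bash
python3 - <<'E'
from st import *
s=read_camera("side")
I=gray(s)
f=lambda p:((proj(s,p)-[220,120]+.5)*5).round(1)
t=current_tcp_pos()
for z in (.145,.095): print("sleeve if at tcp",f([t[0],t[1],z]))
for z in (.088,.012): print("shaft",f([.5512,.0863,z]),f(st(-.01,.115,z)))
# horizontal extents at rows
g=cv2.GaussianBlur(I.astype(np.uint8),(1,1),0).min(2)
for r in (200,205,220,225,230):
    u=np.where(I[r,230:275].min(1)>110)[0]+230; print(r,u.min(),u.max(),I[r,236:268].min(1))
print(s["camera_from_world"][0,:2]*f_of(s)*5/0.85)
E
```

```text
sleeve if at tcp [149.4 350.3]
sleeve if at tcp [156.9 442.1]
shaft [159.9 454.7] [162.1 456.6]
shaft [170.2 583.4] [172.3 585.4]
200 230 274 [181 137 131  48  53 135 146 148 149 147 146 144 146 149 153 147 144 146
 144 144 119  82 129 130  72  37  37  24   9 175 216 216]
205 230 274 [165 223 228 226 233 163 138 146 148 148 147 143 145 147 153 150 147 145
 143 141 142  87 113 124 106 105 106 107 106 104 101  99]
220 249 256 [ 45  47  50  49  51  52  49  48  49  48  48  40  83 137 139 136 138 137
 132 124 113  49  16  24  22  24  24  21  18  47  28  46]
225 249 256 [ 48  49  47  50  49  47  49  50  48  50  48  45  51 135 142 139 136 138
 134 129 120  79  49  49  51  51  51  51  49  52  51  50]
230 249 260 [ 48  49  48  48  51  48  49  47  46  46  40  73  92 127 139 139 136 137
 137 131 120 110 116 118 121 108  70  49  46  49  50  53]
[-2134.16043302 -1191.32506255]
```

```bash
python3 - <<'E'
from st import *
p=[.5504,.0860]
move_straight([*p,.118],.05); F0=current_ft_force(); print(current_tcp_pos())
z=.118
while z>.0345:
    z-=.003 if z>.095 else .008
    move_straight([*p,z],.05); F=current_ft_force()-F0
    if abs(F).max()>2.5: print(round(z,4),F.round(1))
    if F[2]>10: print("stop");break
print(z,current_tcp_pos(),current_time_s(),current_ft_force().round(1))
s=snap("side","pics/s7.png",(220,120,360,260),5)
E
```

```text
[0.55058987 0.08612472 0.11863915]
0.03 [-7.1 -1.7 30.6]
stop
0.02999999999999995 [0.55183737 0.0861298  0.0332729 ] 44.0333 [-7.1 -1.9 28.3]
```

View pics/s7.png

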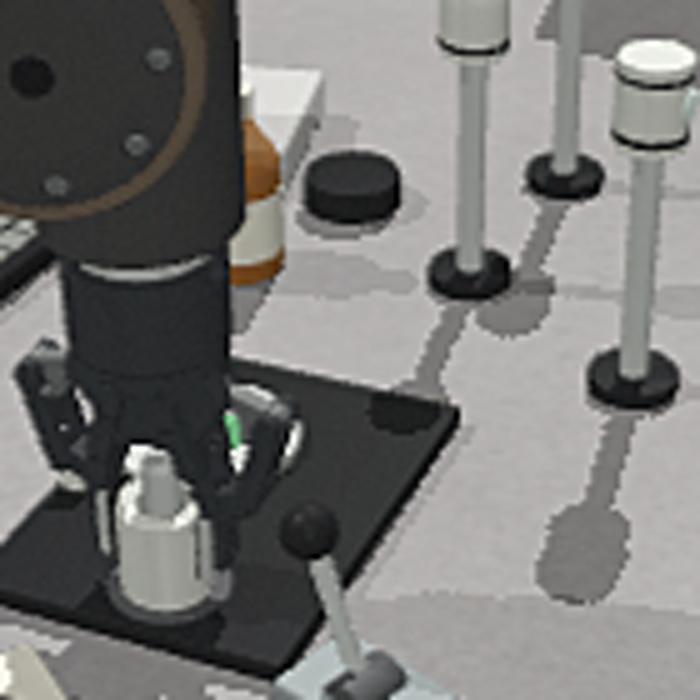

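```bash
python3 - <<'E'
from st import *
move_straight([.551,.0861,.034],.03)
print(current_ft_force().round(1))
grip(.8); print(current_ft_force().round(1))
move_straight([.551,.0861,.19],.2)
goto([.4253,-.1966,.30],down(-2.147))
print(np.round(current_qpos(),2),current_time_s())
c=snap("top","pics/t8.png");s=snap("side","pics/s8.png")
E
```

```text
[-0.3 -0.6 -0.9]
[0.3 0.9 0.2]
[-0.01 -0.03 -0.32 -0.   -1.28  1.  ] 46.9417
```

View pics/t8.png

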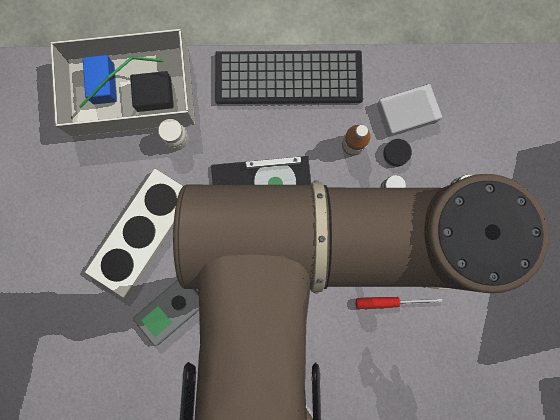

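View pics/s8.png

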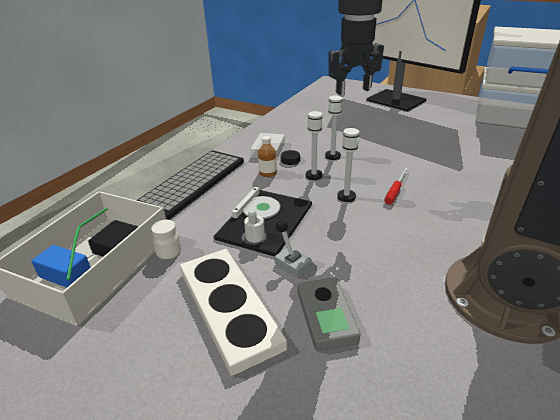

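```bash
cat > post.py <<'E'
from st import *
Y=-2.147
def pick(x,y):
    move_straight([x,y,.225],.15,attitude=down(Y)); F0=current_ft_force()
    move_straight([x,y,.164],.06)
    F=current_ft_force()-F0; print("desc",F.round(1),current_tcp_pos().round(4))
    if abs(F).max()>5: print("ABORT"); raise SystemExit
    grip(.3,25); z0=current_tcp_pos()[2]
    print("gap",current_finger_gap(),current_ft_force().round(1),"z0",z0)
    move_straight([x,y,.18],.04)
    print("lifted",current_ft_force().round(1),current_finger_gap())
    return z0
def carry(x,y,x2,y2):
    move_straight([x,y,.300],.12)
    move_straight([x2,y2,.300],.2)
def place(x,y,z0):
    move_straight([x,y,.215],.08)
    move_straight([x,y,.202],.04); sleep(.2); F0=current_ft_force(); print("hover",F0.round(1),current_tcp_pos().round(4))
    z=.202
    while z>.188:
        z-=.001; move_straight([x,y,z],.02); F=current_ft_force()
        if F[2]-F0[2]>4: break
    print("touch",z,F.round(1),current_tcp_pos().round(4))
E
python3 - <<'E'
from post import *
z0=pick(.4253,-.1966)
carry(.4253,-.1966,.557,.245)
print(current_time_s(),current_tcp_pos(),current_finger_gap())
snap("side","pics/s9.png"); snap("top","pics/t9.png")
E
```

```text
desc [-0.1 -0.4 -0.5] [ 0.4256 -0.1967  0.1644]
gap 0.464888678428959 [-1.  -1.1  3.2] z0 0.1644061416856655
lifted [-0.3  0.3 -4.5] 0.46014931665546144
53.3667 [0.55691546 0.24438469 0.30022702] 0.46110981083020103
```

View pics/s9.png

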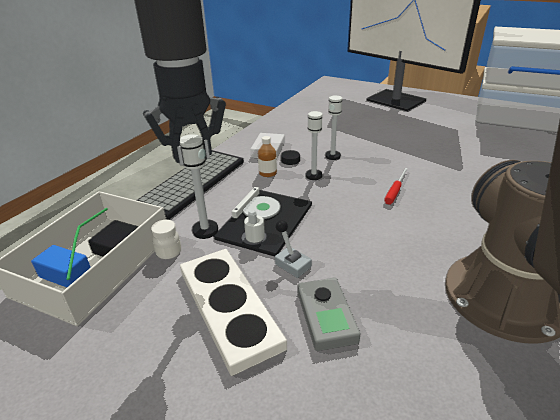

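```bash
python3 - <<'E'
from post import *
place(.557,.245,.1644)
snap("side","pics/s10.png",(150,130,330,300),4)
print(current_time_s())
E
```

```text
hover [ 0.7  0.  -4. ] [0.5571 0.2451 0.2022]
touch 0.194 [-1.  -0.7  0.7] [0.5572 0.245  0.1945]
57.4
```

View pics/s10.png

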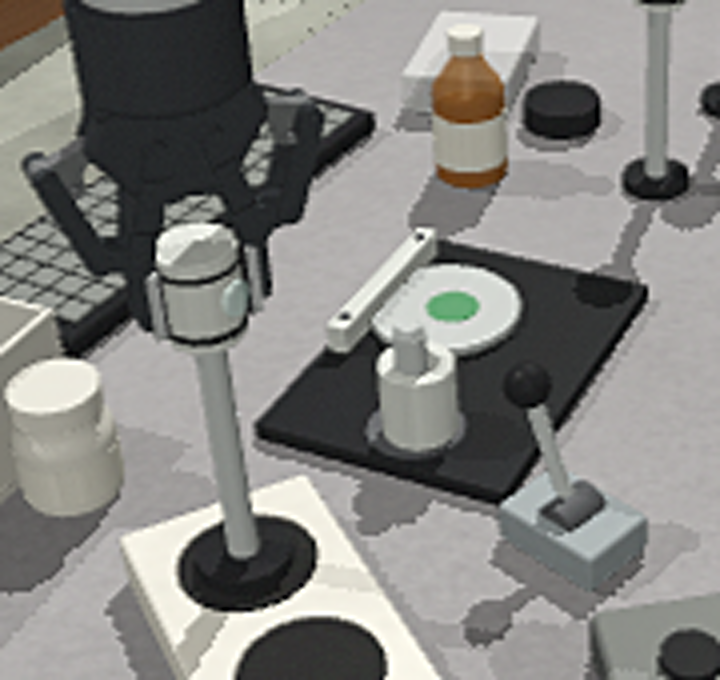

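```bash
python3 - <<'E'
from post import *
x,y,_=current_tcp_pos()
grip(.55); grip(.8); print(current_ft_force().round(1))
move_straight([.557,.245,.25],.08)
move_straight([.557,.245,.33],.2)
goto([.557,-.262,.30],down(Y))
s=snap("side","pics/s11.png")
c=snap("top","pics/t11.png")
print(current_time_s())
z0=pick(.557,-.262)
E
```

```text
[ 0.1  0.5 -0.5]
61.325
desc [-0.5 -0.3  0.1] [ 0.5573 -0.2621  0.1645]
gap 0.4610267423974046 [-0.5 -0.1  2.3] z0 0.164528719070293
lifted [ 0.5 -0.6 -3.6] 0.4621638290977842
```

View pics/s11.png

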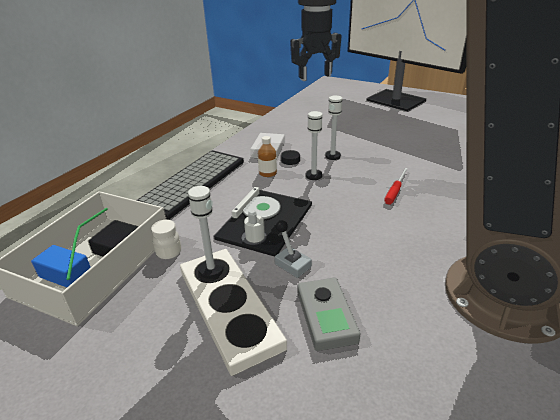

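View pics/t11.png

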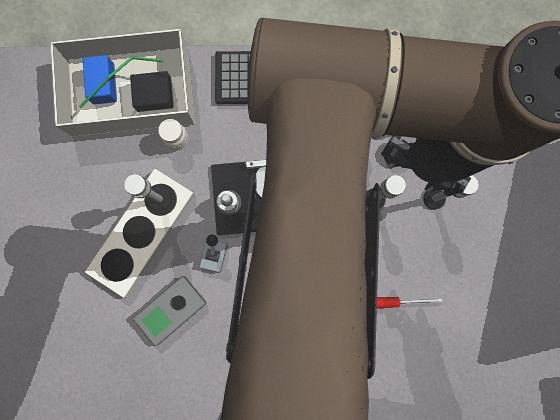

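First post stands upright on its pad (side view foot at 212,269). Second is gripped; carry it to the middle pad.

```bash
python3 - <<'E'
from post import *
carry(.557,-.262,.481,.2938)
place(.481,.2938,.1645)
snap("side","pics/s12.png",(140,150,330,340),3)
print(current_time_s())
E
```

```text
hover [-0.5  0.1 -3.1] [0.4811 0.2939 0.2022]
touch 0.194 [-1.1 -1.4  1.3] [0.4812 0.2939 0.1945]
72.0917
```

View pics/s12.png

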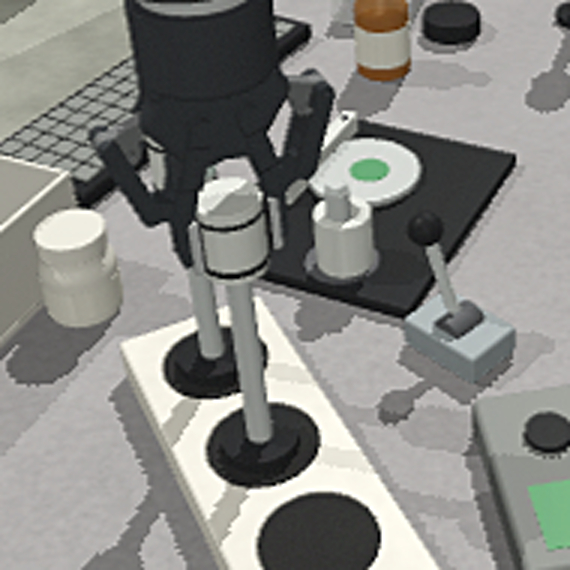

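```bash
python3 - <<'E'
from post import *
grip(.55); grip(.75); print(current_ft_force().round(1))
move_straight([.481,.2938,.25],.08)
move_straight([.481,.2938,.33],.2)
goto([.5565,-.4053,.30],down(Y))
s=snap("side","pics/s13.png",(150,80,370,340),3)
print(current_time_s())
z0=pick(.5565,-.4053)
E
```

```text
[ 0.5  0.3 -0.4]
76.5917
desc [-0.2  0.1 -0.6] [ 0.5568 -0.4054  0.1645]
gap 0.4617142018502211 [-0.8 -0.5  1.8] z0 0.16458484592670836
lifted [-0.9 -0.4 -3.1] 0.4592328979103828
```

View pics/s13.png

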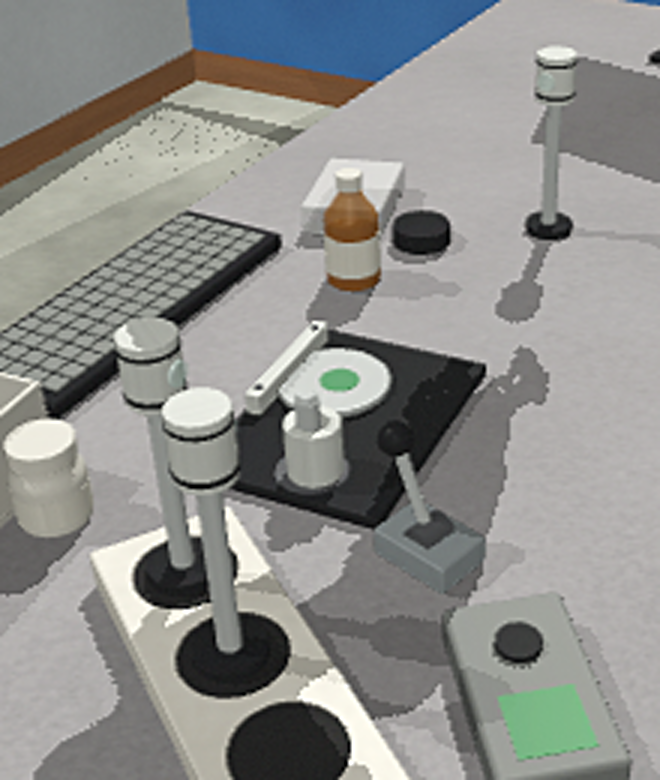

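```bash
python3 - <<'E'
from post import *
carry(.5565,-.4053,.415,.18)
move_straight([.4054,.3427,.30],.15)
place(.4054,.3427,.1645)
snap("side","pics/s14.png",(140,130,370,370),3)
print(current_time_s())
E
```

```text
hover [-0.4 -0.2 -2.9] [0.4055 0.3428 0.2022]
touch 0.194 [-1.8 -0.7  2.4] [0.4056 0.3428 0.1945]
88.7667
```

View pics/s14.png

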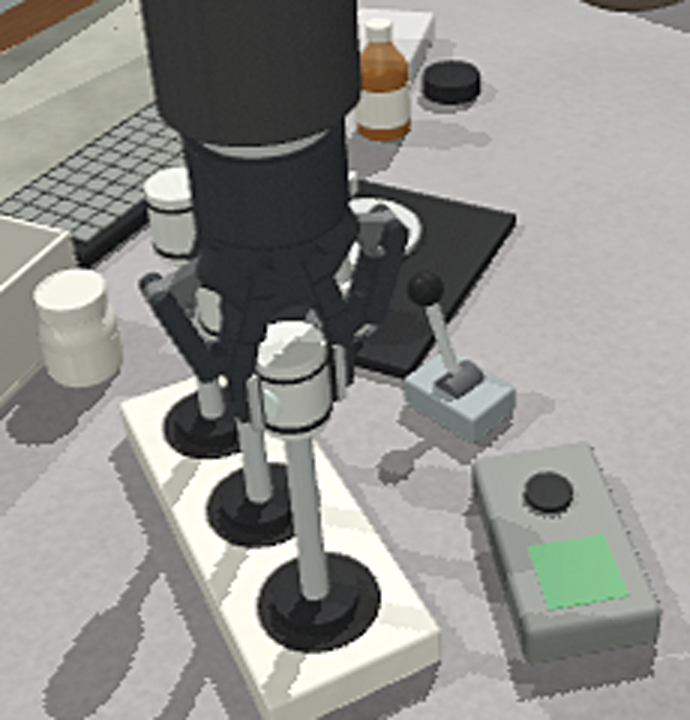

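```bash
python3 - <<'E'
from post import *
import pickle
grip(.55); grip(.75); print(current_ft_force().round(1))
move_straight([.4054,.3427,.25],.08)
move_straight([.4054,.3427,.33],.2)
grip(0)
q=[-0.861,0.1,0.012,0,-1.224,-0.288]
goto([.40,-.5,.32],down(-1.81))
sleep(.3)
c=snap("top","pics/t15.png");s=snap("side","pics/s15.png",(170,100,350,360),3)
snap("top","pics/t15b.png",(190,140,320,240),6)
pickle.dump((c,s),open("c3.pkl","wb"))
I=gray(c)
print(disc_meas(c,(258,167,302,222)),current_time_s())
k=cnts((I.max(2)<50).astype(np.uint8),(203,232,222,248),30)[0];print("knob",circ(W(c,k,.092)),k.mean(0))
E
```

```text
[0.5 0.5 0.5]
(array([ 0.59760207, -0.02424163,  0.04780582]), np.float32(0.6254148), np.float64(0.026537671377357124)) 94.75
knob [0.45677202 0.11594407 0.01127603] [211.43333333 239.96666667]
```

View pics/t15.png

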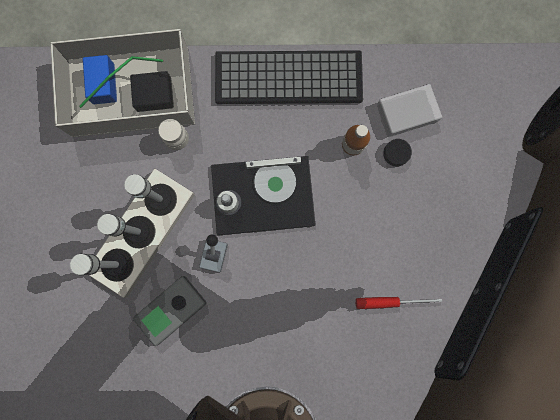

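View pics/t15b.png

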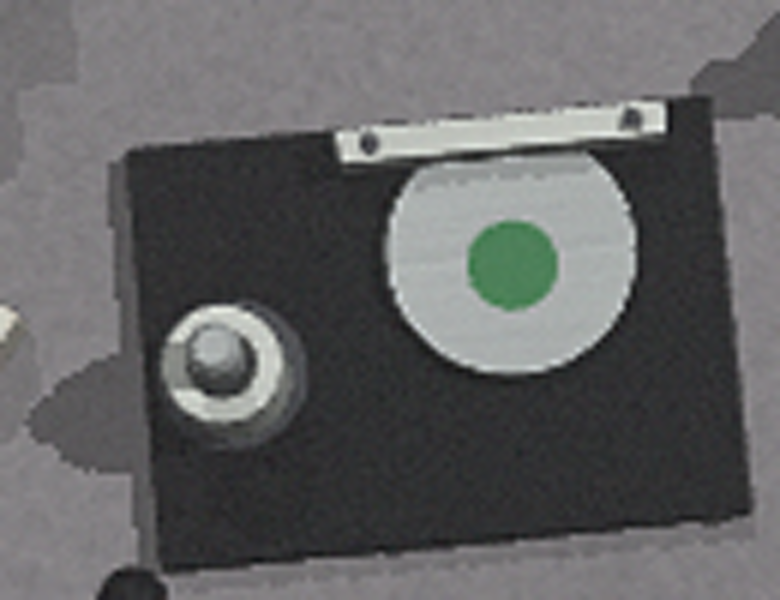

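View pics/s15.png

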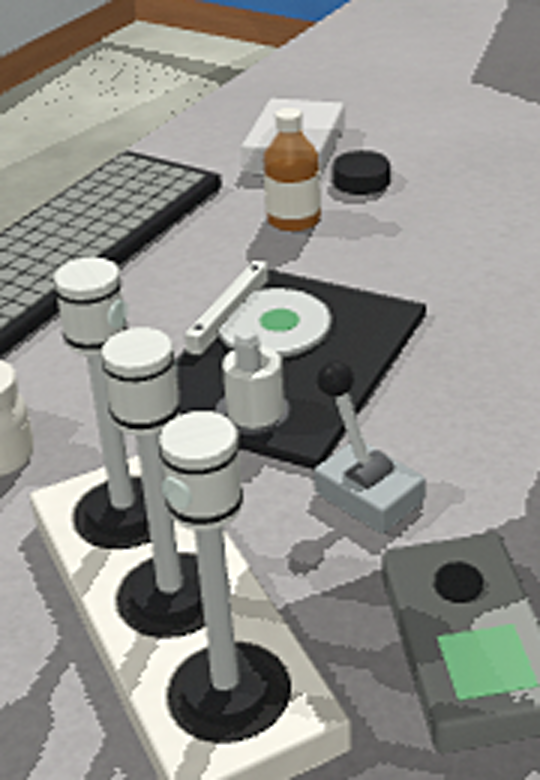

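```bash
python3 - <<'E'
from st import *
import pickle
c,s=pickle.load(open("c3.pkl","rb"));g=c["pixels"].astype(float).mean(2)
E=[];B=[]
for u in range(261,287,2): 
    col=g[155:185,u]; i=np.argmin(col[5:16])+5; lo=col[i]
    # half-level crossing below (disc) and above (bar)
    hi=col[i+1:i+4].max(); t=(lo+hi)/2; j=i
    while col[j+1]<t: j+=1
    E.append((u,155+j+(t-col[j])/(col[j+1]-col[j])))
    hi=col[i-4:i].max(); t=(lo+hi)/2; j=i
    while col[j-1]<t: j-=1
    B.append((u,155+j-(t-col[j])/(col[j-1]-col[j])))
    if u in(261,273,285): print(u,col[:18].round())
P=W(c,E,.022);Q=W(c,B,.032)
fp=np.polyfit(P[:,1],P[:,0],1);fq=np.polyfit(Q[:,1],Q[:,0],1)
print("flat slope deg",np.degrees(np.arctan(fp[0])),"bar",np.degrees(np.arctan(fq[0])))
ym=-.024;print("x at y: flat",np.polyval(fp,ym),"bar face",np.polyval(fq,ym)); print(np.std(P[:,0]-np.polyval(fp,P[:,1])))
m=((gray(c)[:,:,1]-gray(c)[:,:,0])>25).astype(np.uint8);k=cnts(m,(258,167,302,222),50)[0];print("green",circ(W(c,k,.022)))
E
```

```text
261 [130. 125. 128. 129. 129. 178. 194. 188. 191. 196. 201.  58.  89. 155.
 151. 153. 172. 172.]
273 [131. 132. 129. 126. 161. 193. 191. 195. 198. 187.  54. 134. 152. 146.
 151. 172. 173. 174.]
285 [129. 133. 125. 201. 192. 195. 194. 201. 156.  63. 101. 153. 149. 149.
 175. 173. 170. 173.]
flat slope deg -4.163664040287803 bar -4.848567009639001
x at y: flat 0.6352536906919177 bar face 0.6372289756767684
0.0004628423818916828
green [ 0.59183515 -0.02393825  0.01705744]
```

```bash
python3 - <<'E'
from st import *
grip(.4)
goto(st(-.055,0,.2),down(-4.627))
move_straight(st(-.055,0,.0205),.15)
sleep(.2);F0=current_ft_force()
move_straight(st(-.033,0,.0205),.06)
x=-.033
while x<-.018:
    x+=.001
    move_straight(st(x,0,.0205),.03); F=current_ft_force()-F0
    f=-(F[:2]@R2[:,0]); t=current_tcp_pos()
    print(round(x,4),round((R2.T@(t[:2]-o))[0],4),round(t[2],4),round(f,1),F.round(1))
    if f>18: break
move_straight(st(-.05,0,.0205),.08)
move_straight(st(-.06,0,.2),.2)
grip(0)
goto([.40,-.5,.32],down(-1.81))
sleep(.2)
c=snap("top","pics/t16.png",(190,140,320,240),6); s=snap("side","pics/s16.png",(170,100,350,360),3)
import pickle;pickle.dump((c,s),open("c4.pkl","wb")); print(current_time_s())
g=c["pixels"].astype(float).mean(2)
E=[];B=[]
for u in range(261,287): 
    col=g[155:185,u]; i=np.argmin(col[5:16])+5; lo=col[i]
    hi=col[i+1:i+4].max(); t=(lo+hi)/2; j=i
    while col[j+1]<t: j+=1
    E.append((u,155+j+(t-col[j])/(col[j+1]-col[j])))
    hi=col[i-4:i].max(); t=(lo+hi)/2; j=i
    while col[j-1]<t: j-=1
    B.append((u,155+j-(t-col[j])/(col[j-1]-col[j])))
P=W(c,E,.022);Q=W(c,B,.032)
fp=np.polyfit(P[:,1],P[:,0],1);fq=np.polyfit(Q[:,1],Q[:,0],1)
print("flat slope deg",np.degrees(np.arctan(fp[0])),"bar",np.degrees(np.arctan(fq[0])),np.polyval(fp,-.024),np.polyval(fq,-.024))
E
```

```text
-0.032 -0.0322 0.0205 -0.2 [ 0.4 -1.5 -0.3]
-0.031 -0.0309 0.0206 -0.4 [ 0.5 -0.6  0.3]
-0.03 -0.0299 0.0205 -0.9 [ 1.  -0.1  0.3]
-0.029 -0.029 0.0205 -0.8 [ 0.8 -0.2  0. ]
-0.028 -0.0285 0.0203 0.3 [-0.3  0.2  1.3]
-0.027 -0.0282 0.0202 4.0 [-4.1  1.1  2.8]
-0.026 -0.0281 0.02 6.3 [-6.5  2.1  3.7]
-0.025 -0.0279 0.0198 9.6 [-9.7  1.3  4.9]
-0.024 -0.0278 0.0197 11.1 [-11.3   1.7   5.2]
-0.023 -0.0277 0.0195 12.9 [-13.3   3.9   7.6]
-0.022 -0.0275 0.0193 15.7 [-16.    2.9   8.6]
-0.021 -0.0275 0.0193 18.6 [-19.1   5.3  12.9]
108.7583
flat slope deg -3.504412290816913 bar -4.854235198086236 0.635476670384691 0.6372231615097158
```

View pics/t16.png

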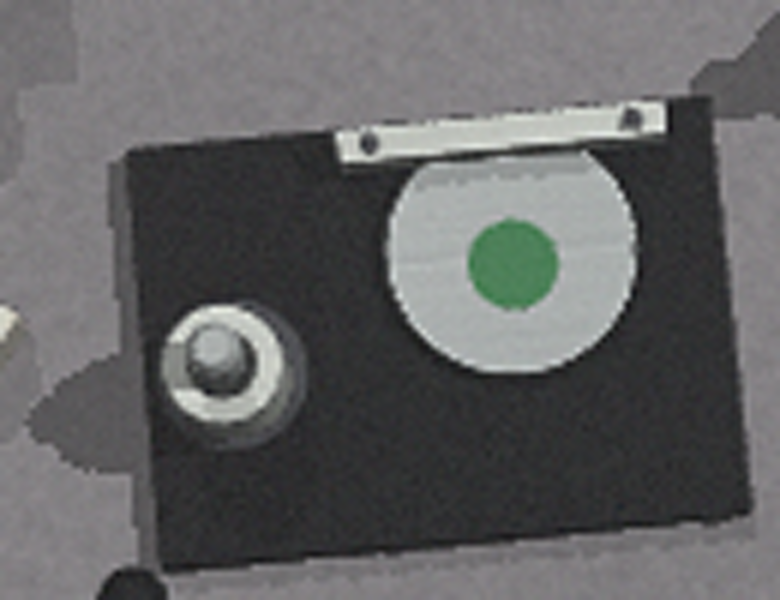

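```bash
cat > gap.py <<'E'
from st import *
def edges(c):
    g=c["pixels"].astype(float).mean(2);E=[];B=[]
    for u in range(262,286):
        col=g[155:185,u]; i=np.argmin(col[5:16])+5; lo=50.; j=i
        t=100
        while col[j+1]<t: j+=1
        E.append((u,155+j+(t-col[j])/(col[j+1]-col[j]))); j=i; t=125
        while col[j-1]<t: j-=1
        B.append((u,155+j-(t-col[j])/(col[j-1]-col[j])))
    P=W(c,E,.022);Q=W(c,B,.032)
    # shadow line of bar on disc, brightness threshold 162
    fp=np.polyfit(P[:,1],P[:,0],1);fq=np.polyfit(Q[:,1],Q[:,0],1)
    return np.degrees(np.arctan(fp[0])),np.degrees(np.arctan(fq[0])),np.polyval(fp,-.024),np.polyval(fq,-.024),(np.array(E)-np.array(B))[:,1].round(1)
E
python3 - <<'E'
from gap import *
import pickle
for f in ("c2","c3","c4"): print(*edges(pickle.load(open(f+".pkl","rb"))[0]))
# average several fresh frames (same view)
E
```

```text
-4.142348318687831 -4.664244455040984 0.6359649913534167 0.6368102717529723 [0.9 0.8 1.  1.1 1.3 1.6 1.7 1.7 1.6 1.2 0.7 0.8 0.7 1.  1.3 1.5 1.6 1.5
 1.6 1.5 1.4 1.2 1.1 1.1]
-3.8281108177092134 -4.586008757834851 0.6355257915419804 0.6371354333042517 [1.1 1.1 1.4 1.5 1.6 1.9 1.9 1.9 1.8 1.5 1.1 1.1 0.9 1.4 1.5 1.8 1.8 1.8
 1.8 1.8 1.7 1.7 1.6 1.6]
-3.5987798536380717 -4.58981752660267 0.6356277686042857 0.6371425446601076 [0.9 1.  1.4 1.6 1.7 1.9 1.8 1.9 1.7 1.1 1.  0.9 1.  1.4 1.7 1.8 1.8 1.8
 1.8 1.8 1.7 1.6 1.5 1.7]
```

```bash
python3 - <<'E'
from gap import *
goto(st(-.060,-.006,.2),down(-4.627))
move_straight(st(-.060,-.006,.0235),.15)
sleep(.2);F0=current_ft_force(); print(F0.round(1))
x=-.036
move_straight(st(x,-.006,.0235),.06)
while x<-.015:
    x+=.001
    move_straight(st(x,-.006,.0235),.03); F=current_ft_force()-F0
    f=-(F[:2]@R2[:,0]); t=current_tcp_pos()
    print(round(x,4),round((R2.T@(t[:2]-o))[0],4),round(t[2],4),round(f,1),F.round(1))
    if f>14: break
move_straight(st(-.055,-.006,.0235),.08)
move_straight(st(-.06,-.006,.2),.2)
goto([.40,-.5,.32],down(-1.81))
sleep(.2)
c=snap("top","pics/t17.png",(190,140,320,240),6); s=snap("side","pics/s17.png",(170,100,350,360),3)
import pickle;pickle.dump((c,s),open("c5.pkl","wb")); print(current_time_s())
print(*edges(c))
E
```

```text
[-0.1  0.   0.5]
-0.035 -0.0351 0.0235 0.3 [-0.4  0.9  0.2]
-0.034 -0.034 0.0236 -0.4 [ 0.5 -0.1 -0.3]
-0.033 -0.0329 0.0235 -0.8 [ 0.9 -0.6 -0.8]
-0.032 -0.0319 0.0235 -1.1 [ 1.1  0.6 -0.5]
-0.031 -0.0314 0.0234 1.4 [-1.5  0.2  0.8]
-0.03 -0.0312 0.0232 4.8 [-4.9  1.1  1.3]
-0.029 -0.0311 0.023 7.1 [-7.3  1.7  3.9]
-0.028 -0.031 0.0228 8.9 [-9.1  1.7  5. ]
-0.027 -0.0309 0.0226 11.2 [-11.4   1.7   5.7]
-0.026 -0.0308 0.0224 13.5 [-13.7   1.9   6.5]
-0.025 -0.0308 0.0222 16.1 [-16.4   2.5   8.6]
121.6583
-3.585159715291169 -4.564919287252975 0.6356391903647151 0.6371362943824705 [0.9 1.  1.4 1.7 1.7 1.9 1.8 1.8 1.7 1.1 1.  0.9 1.  1.4 1.7 1.8 1.8 1.8
 1.8 1.7 1.7 1.7 1.5 1.7]
```

View pics/t17.png

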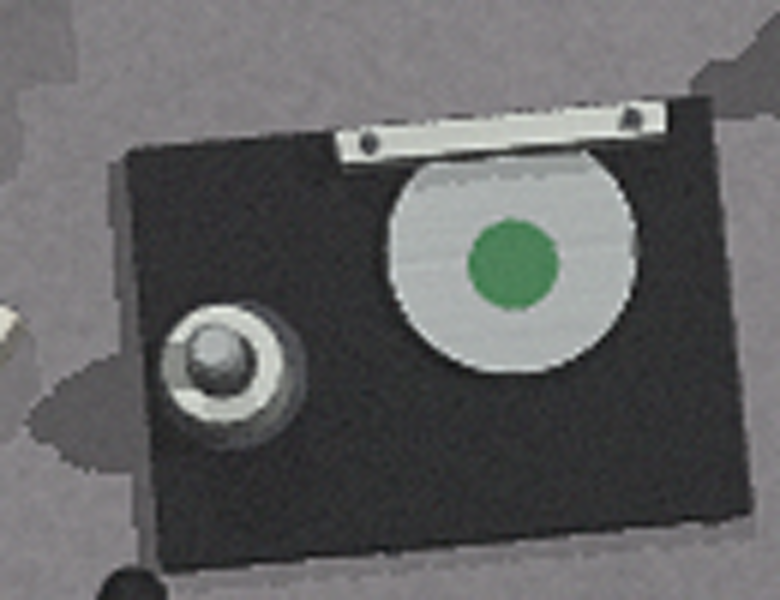

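View pics/s17.png

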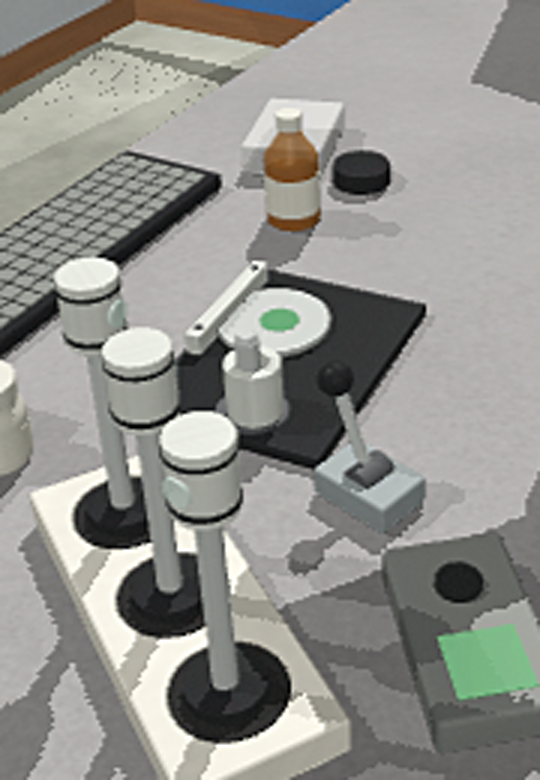

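```bash
python3 - <<'E'
from st import *
u=np.array([np.cos(np.radians(166)),np.sin(np.radians(166))]);pv=np.array([.4252,.1217]);Y=np.radians(76)-np.pi
P=lambda s,z: np.append(pv+u*s,z)
goto(P(-.078,.2),down(Y)); 
move_straight(P(-.078,.088),.15); sleep(.1);F0=current_ft_force();print(current_time_s())
move_straight(P(-.05,.088),.06);print((current_ft_force()-F0).round(1))
move_straight(P(-.0,.088),.08);print((current_ft_force()-F0).round(1))
s=0
while s<.03:
    s+=.002; move_straight(P(s,.088),.05); F=current_ft_force()-F0; f=-(F[:2]@u)
    print(round(s,3),round(f,1),F.round(1))
    if f>8: break
snap("side","pics/s18.png",(170,100,350,360),3)
print(current_time_s())
E
```

```text
124.8833
[-0.4 -0.1  0.4]
[-0.6 -0.6  0.5]
0.002 -0.8 [-0.8 -0.1  1.7]
0.004 -0.2 [-0.4 -0.7 -1. ]
0.006 -0.1 [-0.2 -0.3  0.1]
0.008 0.3 [ 0.1 -0.7 -0.9]
0.01 -0.6 [-0.6 -0.   0.5]
0.012 -0.3 [-0.3  0.3 -0.4]
0.014 -0.6 [-0.7 -0.1 -0. ]
0.016 7.5 [ 7.  -3.  -3.3]
0.018 21.3 [ 19.5  -9.9 -11.6]
128.575
```

View pics/s18.png

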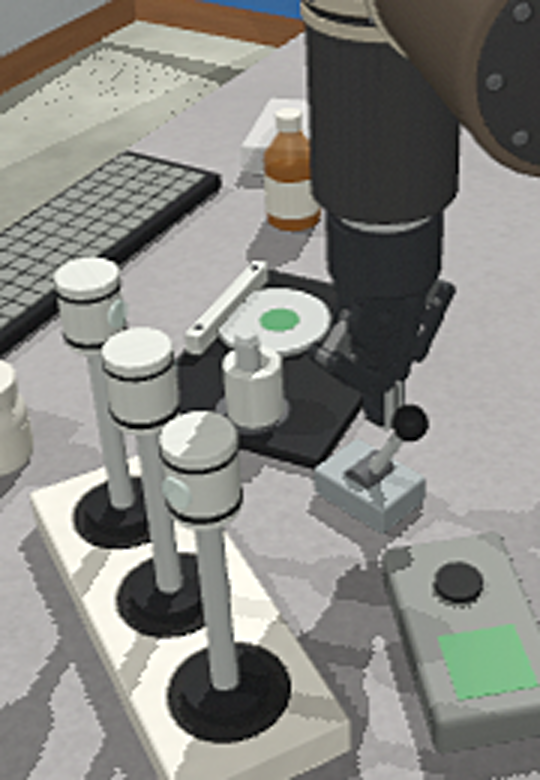

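Lever is at its other stop (stall at the predicted position). Back off, retreat, final look.

```bash
python3 - <<'E'
from gap import *
u=np.array([np.cos(np.radians(166)),np.sin(np.radians(166))]);pv=np.array([.4252,.1217])
P=lambda s,z: np.append(pv+u*s,z)
move_straight(P(-.02,.088),.08); move_straight(P(-.04,.25),.2)
goto([.40,-.5,.32],down(-1.81)); sleep(.5)
c=snap("top","pics/t19.png");s=snap("side","pics/s19.png",(170,100,350,360),3)
I=gray(c); print(current_time_s())
k=cnts((I.max(2)<50).astype(np.uint8),(203,250,230,280),30)
for q in k: x=circ(W(c,q,.092)); print("knob",x,(x[:2]-pv)@u)
print(*edges(c)[:4], disc_meas(c,(258,167,302,222))[0])
print("sleeve",[circ(W(c,q,.062)) for q in cnts((I.min(2)>140).astype(np.uint8),(210,185,245,220),60)][:1])
for roi in ((120,170,152,200),(95,210,124,240),(68,250,100,278)):
    q=cnts((I.min(2)>150).astype(np.uint8),roi,50)[0];print("head",circ(W(c,q,.23)))
E
```

```text
132.9833
knob [0.38818059 0.12856281 0.00909311] 0.037580037895671596
-3.5998749547211295 -4.557271257108 0.6356429399448608 0.637135137889207 [ 0.59779678 -0.02422809  0.04781275]
sleeve [array([0.54779699, 0.08489523, 0.01920996])]
head [0.55762878 0.24460016 0.01842236]
head [0.48187684 0.29377675 0.0183495 ]
head [0.40665144 0.34259452 0.01851365]
```

View pics/t19.png

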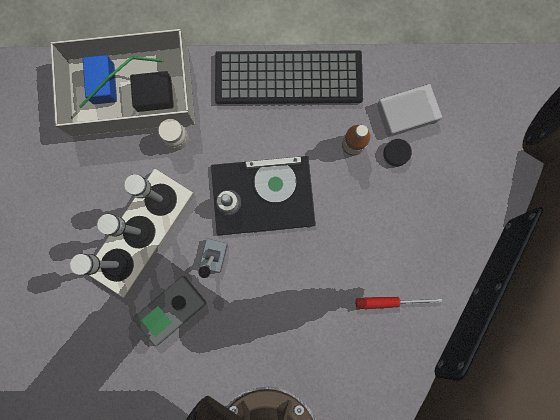

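View pics/s19.png

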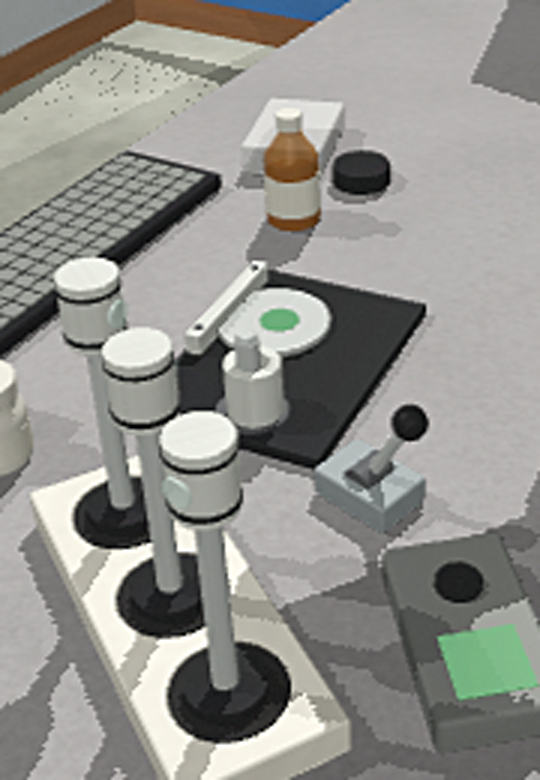

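```bash
python3 -c "
from bench import *
sign_off(); print(current_time_s())"
```

```text
the job is handed in; nothing more can be done
the job is handed in; nothing more can be done
```

The bench is set up and handed in at about 133 s of the 210 s allowed; the system reports no verdict. I did the disc first, then the sleeve, then the three posts, and the shutter lever last.

What the last checks showed:

- **Disc:** I turned it about 93° under the fingertips and pushed it against the bar. Two more pushes, at 16 to 19 N, stalled against the bar and did not visibly move it.
    - The camera's estimate of the flat disagrees slightly. It reads about 1° off the bar's line with a 1.5 mm gap, which is at the limit of the picture's resolution (about 2.4 mm per pixel). I trusted the contact.
- **Sleeve:** It went down over the shaft without resistance until it met the plate, and the pictures show it seated there.
- **Posts:** All three stand upright, one to a pad. The lamp heads measure within about 1.5 mm of the pad centres, against 12 mm of room around each foot.
- **Shutter lever:** I swung it until it pressed on its stop. The knob measures 37.6 mm past the pivot, against 38.4 mm expected fully over, which is within the camera's accuracy.
- **Other objects:** No bystander looks moved in the final pictures, and I never saw the disc or sleeve knocked aside.

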